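# Turn the spice carousel to the red-capped jar

### The arm

A 7-joint arm with a two-finger parallel gripper is mounted at the origin on the work surface; the furniture and walls round the work are solid. World frame = base frame: x ahead of the robot, y to its left, z up, the work surface at z = 0. Lengths are in mm, angles in rad, forces in N, time in s.
With the tool pointing down it reaches from about 375 to 925 mm from the base axis. Payload 3.1 kg.
Tool frame: the origin (TCP) lies midway between the tips of the shut fingers; the grasp point (between the pads) lies ctrl.tcp_to_grasp behind it (ctrl.tcp_to_grasp is the distance from the TCP to the grasp point, in mm); z points along the fingers, y is the line along which they close (so a half turn about z gives the same grasp; the last joint's range is limited). The gripper opens to 85 mm and grips with 20 to 120 N. Pads are 22 mm wide; open, the fingers measure 114 mm over their backs; the gripper's body (76 mm by 85 mm) begins 54 mm behind the grasp point. The pads swing forward as they close: fully open they stand 13 mm farther back than shut.
Start: joints at [1.06, 0.383, 0.044, 1.598, -0.018, 1.161, -0.05], TCP at [260.783, -595.395, 231.269] pointing down, gripper open.
Joint ranges: [-2.61, 2.61], [-0.41, 2.15], [-1.48, 1.57], [0, 2.5], [-1.57, 4.71], [0.05, 1.97], [-2.85, 2.85]. Speed limits (rad/s): [2.79, 2.79, 3.14, 3.14, 3.14, 3.14, 3.14].

### API

Orientations are given as a 3x3 rotation matrix whose columns are the frame's x, y, z axes.
In Python, from station import ctrl gives the robot as it stands. Calls block until the motion is done:
- ctrl.move_ptp(position, orientation): joint-space move of the TCP to a pose.
- ctrl.move_linear(position, ori=None, velocity=150): straight line of the TCP; ori=None keeps the orientation; velocity is the mean speed in mm/s.
- ctrl.move_joints(angles): joint-space move.
- ctrl.open_gripper() and ctrl.gripper_close(squeeze=None): open the fingers fully, or close them until they stop; squeeze is the grip in N (None keeps the last).
- ctrl.dwell(seconds).
- ctrl.ik(position, orientation): joint angles nearest the present ones, or None.
- ctrl.camera(name): name is "scene" or "top" or "wrist"; returns (picture, depth): 420x560x3 uint8, blue, green, red; 420x560 float32, mm along the optical axis (not along the pixel's ray), 0 where there is no reading.
- ctrl.get_calibration(name): a dict with "fovy" (degrees; the focal length in pixels is half the picture's height over the tangent of half this angle, whatever the lens; pixels are square), "cx", "cy" (the principal point, pixels), "k1" (the pictures are not rectified: a ray, as slopes to the right and down, at radius r is drawn at 1 + k1 r^2 times it, then the intrinsics apply), "R" (3x3) and "t" (3): a world point X has camera coordinates R X + t. Camera axes: x right, y down, z forward; pixel columns grow to the right and rows downward; lengths in mm; the calibration is good to about 2 mm. A picture is of the moment at which its call begins: read the wrist's pose just before it. get_calibration takes no time and is no camera call; for the wrist camera it gives the pose at the moment of the call.
A pose or a line that the arm cannot do raises ctrl.PlanningError and nothing moves.
- ctrl.job_done(): hands the job in; it is judged then, once.
Readings, each from a call of its own:
- ctrl.current_t(): time.
- ctrl.current_qpos(): joint angles.
- ctrl.current_dq(): joint speeds.
- ctrl.current_joint_torque(): joint torques, N m.
- ctrl.current_tcp_pos(): TCP position.
- ctrl.current_tool_rot(): TCP orientation.
- ctrl.current_contact_force(): force on the tool from outside, world axes, zero at the start.
- ctrl.current_ft_torque(): the same for the moment, N m.
- ctrl.current_grip_width(): opening from 0.0 (shut) to 1.0 (fully open).
- ctrl.current_finger_force(): force on a finger pad.
Only numpy, scipy, OpenCV 4.12 (cv2) and the standard library are available. Lean on these libraries where they do the work, as an engineer would, in place of code of your own. Each camera call takes 0.05 s, during which the arm holds its last target. There are 200 camera calls.

### The job

Turn the spice carousel by gently pushing its scalloped rim round with the fingers, until the jar with the red cap stands at the front, over the tongue with the brass plate, and the tray rests there in its click stop. Do not touch, lift or tip the jars and the shaker on the tray, and leave the honey jar and the pepper mill where they are.

Things in the scene. Friction and masses are not known exactly. Their poses are not given: they have to be found in the camera images.
- carousel_base: fixed round dark-wood foot of the spice carousel, 200 mm across, 14.5 mm high; origin on the carousel's upright axis, at the worktop; z up. Its own -x direction is the carousel's front, which looks towards the robot to within 20 degrees or so: there a dark-wood tongue, 34 mm wide and 11 mm high with a brass plate on it, sticks out from under the tray to 181 mm from the axis
- front_tongue (a point): point on top of the front tongue's brass plate, 165 mm from the carousel's axis, 12 mm above the worktop
- carousel_tray (a joint): angle of the tray about its upright axis, rad, 0 at the start, growing anticlockwise from above, no end stops. A sprung roller gives six click stops 1.047 apart (0, +-1.047, ...), with one jar exactly at the front in each; it starts in one. Within about 20 degrees of a stop the tray swings home into it; halfway between stops it may stay put. Pushing it out of a stop takes about 2 N at the rim
- first_lobe (a point): outer tip, at the top edge, of the lobe that is at the front when the joint is 0; turns with the tray. The tray is pale wood, 23 to 45 mm above the worktop: a disc of radius 118 mm joined with six discs (lobes) of radius 38 mm, 60 degrees apart, centred 110 mm from the axis (tips at 148 mm)
- first_hollow (a point): point on the rim, at the top edge, 118 mm from the axis, in the hollow between two lobes 30 degrees anticlockwise (from above) of first_lobe; turns with the tray. The six hollows are alike, 60 degrees apart, and take closed fingers, which push on the side of a lobe. In every stop a lobe is over the tongue, and hollows lie 30, 90 and 150 degrees to either side of it
- tray_center (a point): centre of the tray's flat top, on the axis, 45 mm above the worktop. A round boss of 52 mm width stands 18 mm above it. Six steel collars, 55 mm outside and 50 mm inside diameter, 12 mm high, stand on the tray centred 66 mm from the axis, one in line with each lobe
- red_jar: the jar to bring to the front: glass spice jar with a red cap, 41 mm across and 105 mm tall, loose in one of the tray's collars (never the front one at the start); origin at the centre of its underside, z up
- white_jar: glass spice jar with a white cap, 41 mm across and 96 mm tall, loose in one of the tray's collars; origin at the centre of its underside, z up
- black_jar_1: glass spice jar with a black cap, 41 mm across and 105 mm tall, loose in one of the tray's collars; origin at the centre of its underside, z up
- black_jar_2: glass spice jar with a black cap, 41 mm across and 105 mm tall, loose in one of the tray's collars; origin at the centre of its underside, z up
- black_jar_3: glass spice jar with reddish contents and a dark cap, blue on top, 41 mm across and 105 mm tall, loose in one of the tray's collars; origin at the centre of its underside, z up
- salt_shaker: clear salt shaker with a grey domed top (it stands at the front at the start), 44 mm across and 90 mm tall, loose in one of the tray's collars; origin at the centre of its underside, z up
- honey_jar: honey jar with a white lid, 58x62x99 mm, standing on the worktop left of the carousel, towards the robot; origin at the centre of its underside
- pepper_mill: turned wooden pepper mill, 58 mm across and 170 mm tall, on the worktop left of the carousel, at the far side; origin at the centre of its underside
Mind the look-alikes: they are no part of the job. There is more than one size of the pepper_mill; the job needs the largest. Leave any orange look-alike of the honey_jar alone.

How it is judged (in metres and radians):
On the way:
1. a finger pushes the carousel's tray (contact force between the fingers and carousel_tray above 0.5 N), for 0.1 s.
At the end, for the whole second after the job is handed in: the red-capped jar is at least 50 mm in front of the axis and within 12 mm of the tongue's middle line; the tray is at rest (below 0.05 rad/s); all jars and the shaker are upright (0.1 rad) in their collars; honey jar and pepper mill upright within 20 mm of their starts (x of red_jar in the frame of carousel_base below -0.05 m and y of red_jar in the frame of carousel_base between -0.012 and 0.012 m and velocity of joint carousel_tray between -0.05 and 0.05 rad/s and horizontal distance between salt_shaker and carousel_base between 0.055 and 0.077 m and height (world z) of each of salt_shaker, red_jar, black_jar_1, white_jar, black_jar_2, black_jar_3 below 0.052 m and angle between each of salt_shaker, red_jar, black_jar_1, white_jar, black_jar_2, black_jar_3, honey_jar, pepper_mill's own z axis and vertical below 0.1 rad and horizontal distance between red_jar and carousel_base between 0.055 and 0.077 m and horizontal distance between black_jar_1 and carousel_base between 0.055 and 0.077 m and horizontal distance between white_jar and carousel_base between 0.055 and 0.077 m and horizontal distance between black_jar_2 and carousel_base between 0.055 and 0.077 m and horizontal distance between black_jar_3 and carousel_base between 0.055 and 0.077 m and distance of each of honey_jar, pepper_mill from where it was at the start of the episode below 0.02 m); the robot touches nothing.
It fails at once if a jar or the salt shaker on the carousel is touched by the robot (contact force between any of the fingers, the arm and salt_shaker above 1 N or contact force between any of the fingers, the arm and red_jar above 1 N or contact force between any of the fingers, the arm and black_jar_1 above 1 N or contact force between any of the fingers, the arm and white_jar above 1 N or contact force between any of the fingers, the arm and black_jar_2 above 1 N or contact force between any of the fingers, the arm and black_jar_3 above 1 N).
It fails at once if a jar or the salt shaker is lifted out of its collar or tipped (height (world z) of any of salt_shaker, red_jar, black_jar_1, white_jar, black_jar_2, black_jar_3 above 0.057 m or angle between any of salt_shaker, red_jar, black_jar_1, white_jar, black_jar_2, black_jar_3's own z axis and vertical above 0.25 rad or horizontal distance between any of salt_shaker, red_jar, black_jar_1, white_jar, black_jar_2, black_jar_3 and carousel_base above 0.085 m).
It fails at once if the honey jar or the pepper mill is moved more than 2 cm or tipped (distance of any of honey_jar, pepper_mill from where it was at the start of the episode above 0.02 m or angle between any of honey_jar, pepper_mill's own z axis and vertical above 0.25 rad).
It fails at once if the robot pushes on the carousel with more than 25 N (contact force between any of the fingers, the arm and carousel_tray above 25 N or contact force between any of the fingers, the arm and carousel_base above 25 N).
It also fails if it takes over 64 s, if anything falls off the work surface, if the arm or the gripper's body presses on something with over 40 N, if the wrist force passes 120 N, or if a joint passes its speed limit or range.

## Working session

There is one attempt and no reset: what is moved stays moved. The work goes in short steps, each a Python script; the robot and the scene stay as the last script left them, time stands still between calls to the robot, and variables do not carry over. Pictures are saved under pics/ and viewed, at most 10 in all, crops included, and the job is handed in when it is done.

```bash
mkdir -p pics; ls; cat > h.py <<'E'
import numpy as np, cv2
from station import ctrl
def grab(n):
    c=ctrl.get_calibration(n); p,d=ctrl.camera(n); return p,d,c
def K(c):
    f=210/np.tan(np.radians(c['fovy'])/2); return np.array([[f,0,c['cx']],[0,f,c['cy']],[0,0,1.]])
def D(c): return np.array([c['k1'],0,0,0.])
def cloud(d,c):
    v,u=np.mgrid[:420,:560]; uv=np.stack([u,v],-1).reshape(-1,1,2).astype(float)
    s=cv2.undistortPoints(uv,K(c),D(c)).reshape(420,560,2)
    P=np.dstack([s[...,0]*d,s[...,1]*d,d])
    return (P-np.array(c['t']))@np.array(c['R'])   # R^T(P-t)
def proj(X,c):
    return cv2.projectPoints(np.atleast_2d(np.float64(X)),cv2.Rodrigues(np.array(c['R']))[0],np.float64(c['t']),K(c),D(c))[0].reshape(-1,2)
E
python3 - <<'E'
from h import *
for n in ('scene','top'):
    p,d,c=grab(n); cv2.imwrite(f'pics/{n}0.png',p); np.savez(f'{n}0.npz',p=p,d=d,P=cloud(d,c)); print(n,c, (d==0).mean())
E
```

```text
pics
scene {'fovy': 45.93186135584263, 'cx': 270.774201920038, 'cy': 211.30330646633618, 'k1': -0.0933590985956382, 'R': array([[ 0.71586732, -0.69817901, -0.00894705],
       [-0.38782026, -0.38692488, -0.83659105],
       [ 0.58062848,  0.60235804, -0.54775484]]), 't': array([-243.36904492,  245.27883683,  834.59986827])} 0.006254251700680272
top {'fovy': 53.32765761705537, 'cx': 277.3836035571219, 'cy': 208.94917422846308, 'k1': 0.0002762378378878549, 'R': array([[ 0.00775409, -0.99909629,  0.04179079],
       [-0.98570805, -0.01466996, -0.16782264],
       [ 0.16828405, -0.0398922 , -0.98493101]]), 't': array([ 76.84559943, 430.7845478 , 875.33951877])} 0.0038860544217687075
```

View pics/top0.png

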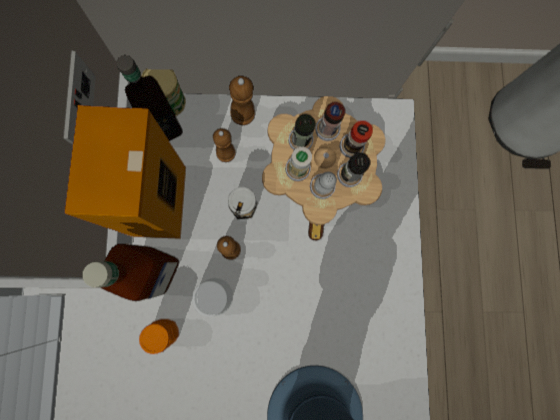

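View pics/scene0.png

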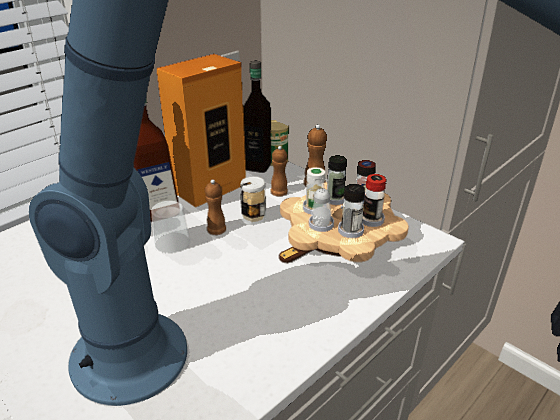

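The top view shows the carousel at about (323,160) and its tongue at (316,230), with the salt shaker (323,185) at the front.

Candidates for the red jar:
- red cap at (360,132)
- dark cap with blue top and reddish contents at (333,115)
- black caps at (303,125) and (357,163)

The red cap at (360,132) matches the description. It sits two places anticlockwise of the front, so the tray must turn -120° (clockwise from above). I'll check that in a crop and fit the tray outline.

```bash
cat > fit.py <<'E'
from h import *
from scipy.optimize import minimize
from scipy.spatial import cKDTree
def inside(L,s):   # signed dist-ish to tray outline, local frame, neg inside
    a=np.arange(6)*np.pi/3; d=np.linalg.norm(L,axis=1)-118
    for k in a: d=np.minimum(d,np.linalg.norm(L-110*np.array([np.cos(k),np.sin(k)]),axis=1)-38)
    return d
def fit(p,P,x0,guess=None):
    z=P[...,2]; hsv=cv2.cvtColor(p,cv2.COLOR_BGR2HSV)
    m=(np.abs(z-45)<7)&(np.hypot(P[...,0]-x0[0],P[...,1]-x0[1])<190)
    Q=P[m][:,:2]
    # grid of expected rim-band points: maximise in/out consistency
    g=np.stack(np.meshgrid(np.arange(-190,190,4),np.arange(-190,190,4)),-1).reshape(-1,2)+np.array(x0[:2])
    occ=(cKDTree(Q).query(g)[0]<4)
    def cost(v):
        L=(g-v[:2])@np.array([[np.cos(v[2]),-np.sin(v[2])],[np.sin(v[2]),np.cos(v[2])]])
        s=inside(L,0); w=(np.abs(s)<25)
        e=np.clip((s-1)/3,-1,1)  # -1 inside
        return (((e>0)-0.0)*0+ (e*np.where(occ,1,-1))*w).sum()
    best=min((minimize(cost,[x0[0]+dx,x0[1]+dy,t],method='Nelder-Mead',options=dict(initial_simplex=None,xatol=.1)) for t in np.radians([-20,-10,0,10,20]) for dx in(-8,8) for dy in(-8,8)),key=lambda r:r.fun)
    return best.x,best.fun,len(Q),np.median(z[m])
E
python3 - <<'E'
from fit import *
a=np.load('top0.npz');p,P=a['p'],a['P']
for n,(u,v) in dict(boss=(324,155),tongue=(316,232),red=(361,131),shaker=(323,182),honey=(243,200),mill=(240,88)).items(): print(n,P[v,u].round())
b=P[155,324]
r=fit(p,P,b); print(r, np.degrees(r[0][2]))
s=np.load('scene0.npz'); print('scene',fit(s['p'],s['P'],b))
hsv=cv2.cvtColor(p,cv2.COLOR_BGR2HSV)
m=(P[...,2]>8)&(P[...,2]<17)&(np.hypot(P[...,0]-b[0],P[...,1]-b[1])<200)&(np.hypot(P[...,0]-b[0],P[...,1]-b[1])>152)&(np.abs(P[...,1]-b[1])<60)&(P[...,0]<b[0])
t=P[m]; print('tongue pts',len(t),t.mean(0)); d=r[0][:2]-t[:,:2].mean(0); print('front yaw deg',np.degrees(np.arctan2(d[1],d[0])))
print(ctrl.tcp_to_grasp)
cv2.imwrite('pics/crop.png',cv2.resize(p[85:250,250:400],None,fx=3.5,fy=3.5,interpolation=cv2.INTER_CUBIC))
E
```

```text
boss [544. -17.  67.]
tongue [383.  -5.  13.]
red [568. -77. 152.]
shaker [469.  -4. 131.]
honey [436. 154. 100.]
mill [650. 162. 157.]
(array([ 5.45227479e+02, -2.05029866e+01, -1.05958040e-01]), np.float64(-2488.0978102536787), 6666, np.float64(45.599703130875085)) -6.070948477165793
scene (array([ 5.39830730e+02, -2.49928105e+01, -1.07163896e-01]), np.float64(-2046.0549572376096), 3571, np.float64(44.52362670604596))
tongue pts 151 [380.7637142   -3.84684229  12.33735249]
front yaw deg -5.782939187981964
18.700000000000003
```

View pics/crop.png

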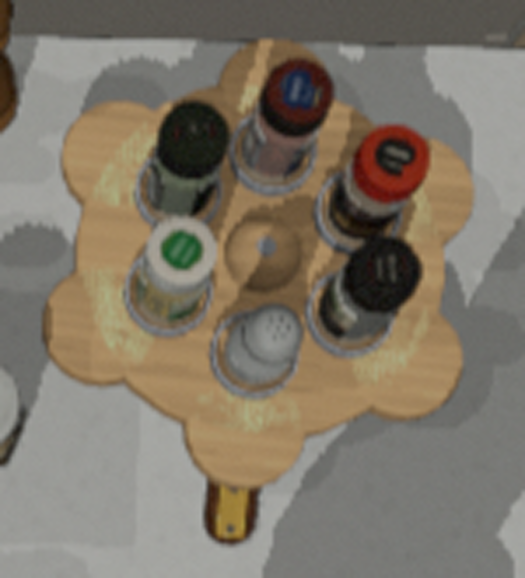

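The crop confirms one red cap, at crop pixel (395,160), right-far of the axis and two stops anticlockwise of the shaker. The blue-topped dark cap at (298,88) is the look-alike. The tray axis is at about (545,-20) with a yaw of -6°.

Plan: put the closed fingers, tilted outward, into the right-hand hollow (+90°) and push clockwise to about +35°, twice.

```bash
cat > plan.py <<'E'
from h import *
C=np.array([544.5,-20.5]); FRONT=np.pi-0.104
def pose(deg,r,z,blend,tilt=30,swap=0):
    """finger at angle deg (anticlockwise from front); lean direction follows by blend from the 90 deg one"""
    a=FRONT+np.radians(deg); b=FRONT+np.radians(90+blend*(deg-90)); t=np.radians(tilt)
    o=np.array([np.cos(b),np.sin(b),0]); zt=-np.sin(t)*o-np.cos(t)*np.array([0,0,1])
    tan=np.array([-o[1],o[0],0])
    x=[tan,np.cross(tan,zt),-tan,-np.cross(tan,zt)][swap]
    return np.r_[C+r*np.array([np.cos(a),np.sin(a)]),z],np.column_stack([x,np.cross(zt,x),zt])
E
python3 - <<'E'
from plan import *
lo=np.array([-2.61,-.41,-1.48,0,-1.57,.05,-2.85]);hi=np.array([2.61,2.15,1.57,2.5,4.71,1.97,2.85])
for tilt in(20,30):
 for bl in(0,.5,1):
  for s in range(4):
   q=[ctrl.ik(*pose(d,r,z,bl,tilt,s)) for d,r,z in[(90,215,90),(90,190,28),(90,136,28),(75,136,28),(60,136,28),(45,136,28),(33,136,28),(33,185,28)]]
   ok=[x is not None for x in q]
   print(tilt,bl,s,sum(ok), [int(o) for o in ok], np.round(min(np.min(np.minimum(x-lo,hi-x)) for x in map(np.array,[y for y in q if y is not None])),2) if any(ok) else '', np.round(np.ptp([y for y in q if y is not None],axis=0).max(),2) if any(ok) else '')
E
```

```text
20 0 0 8 [1, 1, 1, 1, 1, 1, 1, 1] 0.25 0.46
20 0 1 8 [1, 1, 1, 1, 1, 1, 1, 1] 0.26 0.46
20 0 2 8 [1, 1, 1, 1, 1, 1, 1, 1] 0.26 0.47
20 0 3 8 [1, 1, 1, 1, 1, 1, 1, 1] 0.24 0.46
20 0.5 0 8 [1, 1, 1, 1, 1, 1, 1, 1] 0.13 0.58
20 0.5 1 8 [1, 1, 1, 1, 1, 1, 1, 1] 0.14 0.58
20 0.5 2 8 [1, 1, 1, 1, 1, 1, 1, 1] 0.14 0.58
20 0.5 3 8 [1, 1, 1, 1, 1, 1, 1, 1] 0.06 0.58
20 1 0 8 [1, 1, 1, 1, 1, 1, 1, 1] 0.02 0.8
20 1 1 8 [1, 1, 1, 1, 1, 1, 1, 1] 0.03 0.81
20 1 2 8 [1, 1, 1, 1, 1, 1, 1, 1] 0.03 0.79
20 1 3 8 [1, 1, 1, 1, 1, 1, 1, 1] 0.05 4.76
30 0 0 8 [1, 1, 1, 1, 1, 1, 1, 1] 0.3 0.47
30 0 1 8 [1, 1, 1, 1, 1, 1, 1, 1] 0.31 0.47
30 0 2 8 [1, 1, 1, 1, 1, 1, 1, 1] 0.31 0.47
30 0 3 8 [1, 1, 1, 1, 1, 1, 1, 1] 0.29 0.47
30 0.5 0 8 [1, 1, 1, 1, 1, 1, 1, 1] 0.13 0.64
30 0.5 1 8 [1, 1, 1, 1, 1, 1, 1, 1] 0.14 0.64
30 0.5 2 8 [1, 1, 1, 1, 1, 1, 1, 1] 0.14 0.64
30 0.5 3 8 [1, 1, 1, 1, 1, 1, 1, 1] 0.12 0.64
30 1 0 7 [1, 1, 1, 1, 1, 1, 1, 0] 0.02 0.96
30 1 1 7 [1, 1, 1, 1, 1, 1, 1, 0] 0.03 1.05
30 1 2 7 [1, 1, 1, 1, 1, 1, 1, 0] 0.02 1.25
30 1 3 7 [1, 1, 1, 1, 1, 1, 1, 0] 0.01 0.9
```

```bash
cat >> plan.py <<'E'
def go(deg,r,z,v,s): ctrl.move_linear(*pose(deg,r,z,.5,30,s),velocity=v)
def force(): return np.linalg.norm(ctrl.current_contact_force())
def stroke(s,end=33):
    go(90,190,28,150,s); go(90,136,28,60,s); f0=np.array(ctrl.current_contact_force())
    for d in range(84,end-1,-6):
        go(d,136,28,45,s); f=np.array(ctrl.current_contact_force())-f0; print(d,f.round(1),round(ctrl.current_t(),1))
        if np.linalg.norm(f)>15: print('STOP'); return False
    ctrl.dwell(.8); return True
E
python3 - <<'E'
from plan import *
q0=np.array(ctrl.current_qpos())
s=min((1,3),key=lambda s:np.abs(np.array(ctrl.ik(*pose(90,215,110,.5,30,s)))-q0).max())
print('s',s); open('s','w').write(str(s))
ctrl.gripper_close()
ctrl.move_ptp(*pose(90,215,110,.5,30,s)); print(ctrl.current_tcp_pos(),ctrl.current_t())
stroke(s,36)
p,d,c=grab('top'); cv2.imwrite('pics/t1.png',p)
E
```

```text
s 1
[ 521.82070267 -236.47259111  110.14070944] 2.5333
84 [-0.   1.  -0.3] 4.8
78 [ 0.8 -0.3 -1.7] 5.2
72 [ 0.3 -0.3  0.4] 5.7
66 [-0.8  0.8 -0.6] 6.2
60 [-1.   0.5 -1. ] 6.6
54 [-0.4  0.6 -0.7] 7.1
48 [-1.2  1.4 -0.2] 7.6
42 [ 0.6 -0.7 -0.3] 8.0
36 [ 0.3  0.2 -0.1] 8.5
```

View pics/t1.png

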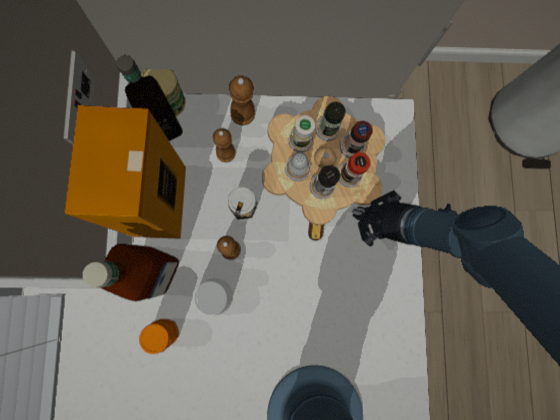

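The tray has clicked one stop clockwise. The red cap is now at (358,163) and a black cap is at the front at (327,178), with all jars upright. I'll retract, go round outside the lobes and repeat the stroke.

```bash
python3 - <<'E'
from plan import *
from fit import fit
s=1
go(36,185,28,100,s); go(62,200,40,150,s); go(90,195,40,150,s)
ok=stroke(s,36)
if ok:
    go(36,185,28,100,s); go(62,210,60,150,s); go(90,240,150,150,s); ctrl.dwell(.5)
p,d,c=grab('top'); cv2.imwrite('pics/t2.png',p); P=cloud(d,c); print(fit(p,P,[544.5,-20.5]))
hsv=cv2.cvtColor(p,cv2.COLOR_BGR2HSV)
m=((hsv[...,0]<6)|(hsv[...,0]>174))&(hsv[...,1]>170)&(hsv[...,2]>90)&(P[...,2]>135)&(P[...,2]<165)&(np.hypot(P[...,0]-544,P[...,1]+20)<110)
X=(P[m].min(0)+P[m].max(0))/2; v=X[:2]-[544.5,-20.5]; print('red cap',X,m.sum(),'deg off front',np.degrees(np.arctan2(v[1],v[0])-(np.pi-.104)),np.hypot(*v),force(),ctrl.current_t())
E
```

```text
84 [ 0.3  0.3 -0.7] 13.3
78 [ 1.5 -0.3 -1. ] 13.8
72 [ 0.8 -0.6 -0.6] 14.2
66 [ 0.6 -1.  -0.4] 14.7
60 [ 0.4  1.1 -0.8] 15.2
54 [ 0.8  0.4 -1.7] 15.6
48 [ 0.8 -0.3 -0.7] 16.1
42 [-0.1  0.1 -0.9] 16.6
36 [ 0.7 -0.2 -1.5] 17.0
(array([ 5.45103889e+02, -2.03934600e+01, -1.12168682e-01]), np.float64(-2594.7388809177746), 6740, np.float64(45.64565011345694))
red cap [478.57580794 -13.90882077 145.32605104] 213 deg off front 0.24923495094911702 66.25286969336648 0.6894898901893104 20.9333
```

View pics/t2.png

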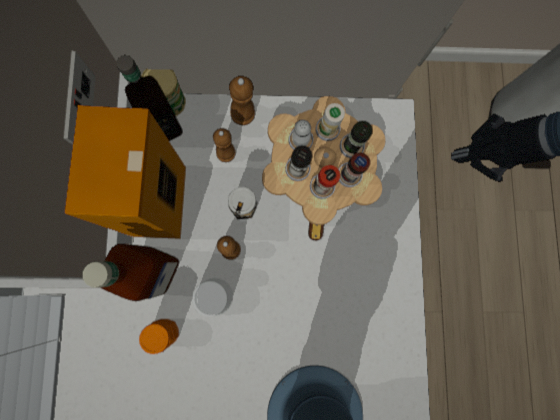

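The red cap is at the front at (327,178), over the tongue at (316,230) and 0.2° off the middle line. All jars are upright, and the gripper is clear of the carousel.

```bash
python3 -c "
from station import ctrl
print(ctrl.job_done())"
```

```text
the job is handed in; nothing more can be done
None
```

I turned the carousel two click stops clockwise, so the red-capped jar stands at the front over the brass-plated tongue (measured 0.2° off its middle line) with the other items undisturbed, and handed the job in at about 21 s; no verdict was returned.

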